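# Seat an end cover at the suction box and hold its spring flap open

## Robot

A 6-joint arm with a two-finger parallel gripper is mounted at the origin on a cart in front of the work surface, level with it; the furniture and walls round the work are solid. World frame = base frame: x ahead of the robot, y to its left, z up, the work surface at z = 0. Lengths are in mm, angles in rad, forces in N, time in s.
With the tool pointing down it reaches from about 350 to 875 mm from the base axis. Payload 4.2 kg.
Tool frame: the origin (TCP) lies between the finger pads, 19 mm behind the fingertips; this is the grasp point; z points along the fingers, y is the direction in which the jaws open and shut (so a half turn about z gives the same grasp; the last joint's range is limited). The gripper opens to 85 mm and grips with 20 to 120 N. Pads are 22 mm wide; open, the fingers measure 114 mm over their backs; the gripper's body (76 mm by 85 mm) begins 54 mm behind the grasp point. The pads swing forward as they close: fully open they stand 13 mm farther back than shut.
Start: joints at [1.431, 0.385, 0.008, 0, -1.194, -0.259], TCP at [242.662, 575.946, 250.012] pointing down, gripper open.
Joint ranges: [-3.14, 3.14], [-1.21, 2.06], [-1.07, 1.41], [-3.16, 2.05], [-2.99, -0.16], [-3.1, 3.1]. Speed limits (rad/s): [2.79, 2.79, 3.14, 3.14, 3.14, 3.14].

## Interface

Orientations are given as a unit quaternion [x, y, z, w].
In Python, from bench import read_state, get_image, job_done gives the robot as it stands. The module is installed in compiled form; this text tells all that it offers.
- The arm moves only by the tool play_rows, never from a script. Its argument "targets" is a list of rows, each an object of numbers: "gripper": the gripper's target within -1 to 1 (shut at 1, half-way at 0, fully open at -1); "tx", "ty", "tz": the shift along the tool's x, y, z scaled (see below); "spin": the turn about the tool's z scaled (see below). A call has 1 to 12 rows; each row is the pose to reach, as a shift and turn from the pose commanded when the call began, along the tool's axes at that moment; what a row does not reach only later rows make up. The controller multiplies each number of a shift by 0.25 m and each number of a turn by pi/4 rad. A row lasts 1/8 s, in which the tool goes at most 62.5 mm and 10.7 degrees, less where a joint would pass 70% of its speed; a pose out of reach is approached as far as the arm can. A call with a number of a shift or a turn outside -1 to 1 is refused whole. A call with a gripper value outside its range is refused whole. The fingers move at their own pace and stop on an object; the grip force is fixed at half the most. Time passes only in rows, so rows that repeat a pose let the fingers close. It gives the time, the measured TCP pose, the force and the opening at its end, in the units of the state.
- read_state(): the state, without advancing time (a new reading comes with each control period).
- get_image(name): name is "scene" or "top" or "wrist"; returns a dict with "frame" (400x640x3 uint8, red, green, blue), "depth" (400x640 float32, mm along the optical axis (not along the pixel's ray), 0 where there is no reading), "mtx" (3x3 intrinsics, pixels), "world_to_cam" (4x4, takes a point from world to camera coordinates). Camera axes: x right, y up, looking along -z (the intrinsics and any distortion apply to the point x, -y, -z); pixel columns grow to the right and rows downward; lengths in mm; the calibration is good to about 2 mm. A picture is of the moment at which its call begins.
- job_done(): hands the job in, once; it reports no verdict.
The state is a dict: "clock": time; "joints": joint angles; "joint_vel": joint speeds; "joint_efforts": joint torques, N m; "position": TCP position; "ee_rot": TCP orientation; "contact_force": force on the tool from outside, world axes, zero at the start; "wrist_torque": the same for the moment, N m; "gripper_width": finger opening in mm.
Only numpy, scipy, OpenCV 4.12 (cv2) and the standard library are available. Lean on these libraries where they do the work, as an engineer would, in place of code of your own. Each camera call takes 0.05 s, during which the arm holds its last target.

## Task

Get the cartridge end cover ready for blowing out: set it flat and fully home in the yellow pocket of the suction box without dropping it, and let go of it while the flap is still shut. Then take the flap by its red grip, raise it to 60 degrees (pins at the green collars on the guide arcs) and keep holding it there with the fingers: the flap springs shut by itself, so the program finishes while holding it open. Leave the screw dish, the green screwdriver and the spray can where they are.

Things in the scene. Friction and masses are not known exactly. Their poses are not given: they have to be found in the camera images.
- suction_box: Fixed suction box: grey base plate 300x170 mm, 12 thick (x -180 to +120); blue box part x -20 to +120, 55 mm high, closed on top by the flap; yellow pocket on the plate nearer the robot. Origin on the worktop; x away from the robot (pocket, grip, flap, hinge in that order), y along the hinge, z up. Steel guide arcs, radius 80 mm round the hinge, at y -90 and +90; green collars mark 60 degrees.
- pocket (a point): Centre of the pocket's floor, 12 mm above the worktop, at x = -122 mm of the box; axes as the box. The pocket is 10 mm deep, T-shaped like the end cover with 2 mm to spare on every side, its narrow end towards +x (the flap). Yellow walls 8 mm thick (4 mm at the narrow end), tops 22 mm above the worktop.
- end_cover: Loose black T-shaped plate, 0.09 kg, 12 mm thick, 76 long in x: wide part 46 in y (x -38 to +18 mm), tongue 26 in y (x +18 to +38) with white disc and steel stub. On it a grey rib to grip: 40 long in x (centre x = -8), 18 wide in y, top 32 mm above the underside. Origin mid underside, z up; seated, it lies at point pocket, x axes alike. Starts flat, tongue roughly to +x.
- flap (a joint): Angle of the aluminium flap, rad: 0 shut (its start), growing as the red grip goes up and over away from the robot; end of travel 1.75; 60 degrees = 1.047. Spring and weight always close it: at the grip about 1.3 N to start it, about 1.7 N to hold it at 60 degrees.
- flap_grip (a point): Grip point in the middle of the red bar, 14 mm wide (y), 18 mm thick, that juts 48 mm from the flap's front edge towards the pocket; 16 mm from its outer end, 152 mm from the hinge axis, 60 mm up when shut. Turns with the flap: x to the hinge, y along the hinge. Pinched across its 14 mm by upright fingers it can turn between them as the flap rises.
- flap_hinge (a point): Middle of the flap's hinge axis, which runs along the box's y; 100 mm behind the box origin (+x), 60 mm above the worktop. The flap is 120 mm from hinge to front edge, 168 mm wide, 5 mm thick.
- screw_dish: Bystander: small round blue dish with screws, 62 mm across, 14 mm high, loose; origin mid underside.
- screwdriver_green: Bystander: screwdriver with green and red handle, 144 mm long, 29 mm high, lying loose to the right of the box; origin mid underside, its length along its y axis.
- cleaner_can: Bystander: white and red spray can, 60 mm across, 177 mm high, loose, standing to the right at the back; origin mid underside.
Mind the look-alikes: they are no part of the job. What is shaped like the end_cover but pink is not meant.

How it is judged:
By the outcome, as a careful person would: the job done as asked, in the order asked, and still so for the second after the job is handed in, while the arm keeps its last pose, push and grip.
It also fails if it takes over 45 s, if anything falls off the work surface, if the arm or the gripper's body presses on something with over 40 N, if the wrist force passes 120 N, or if a joint passes its speed limit or range.

## Working session

There is one attempt and no reset: what is moved stays moved. The work goes in short steps, Python scripts to look and compute and a tool call to move; the robot and the scene stay as the last step left them, time stands still between calls to the robot, and variables do not carry over. Pictures are saved under pics/ and viewed, and the job is handed in when it is done.

Besides the shell and the picture viewer there is one more tool, called after "Emit:" as name(argument=value, ...), one argument or row to a line, values as JSON. play_rows: Moves the arm, as the interface text tells. Its arguments: {"type":"object","properties":{"targets":{"type":"array","items":{"type":"object","properties":{"gripper":{"type":"number"},"tx":{"type":"number","minimum":-1,"maximum":1},"ty":{"type":"number","minimum":-1,"maximum":1},"tz":{"type":"number","minimum":-1,"maximum":1},"spin":{"type":"number","minimum":-1,"maximum":1}}}}},"required":["targets"]}

```bash
mkdir -p pics
python3 - <<'E'
from bench import *
import cv2,numpy as np
print(read_state())
for n in ["scene","top","wrist"]:
    d=get_image(n); cv2.imwrite(f"pics/a_{n}.png",d["frame"][:,:,::-1]); np.savez(f"a_{n}.npz",**d)
    print(n,d["mtx"].tolist(),np.round(d["world_to_cam"],3).tolist(), [k for k in d])
E
```

```text
{'clock': 0.0, 'joints': array([ 1.43058193e+00,  3.85585715e-01,  6.58925261e-03, -5.11746827e-04,
       -1.19399110e+00, -2.58653705e-01]), 'joint_vel': array([ 0.0002474 , -0.00017789,  0.00037823, -0.00053329,  0.00012267,
       -0.00057081]), 'joint_efforts': array([-2.46787513e-04, -3.92288017e+01,  1.88393247e+01,  4.18604672e+00,
       -4.69003542e-03,  1.33538612e-05]), 'position': array([242.46862868, 575.44702796, 248.88773219]), 'ee_rot': array([ 9.80159533e-01, -1.98207045e-01, -1.72558284e-04,  1.10777134e-03]), 'contact_force': array([-0.08728357, -0.34443324, -0.04410964]), 'wrist_torque': array([-0.01835305, -0.00200003, -0.00368879]), 'gripper_width': 85.44018035322068}
scene [[449.19728177786567, 0.0, 318.40431482890784], [0.0, 449.19728177786567, 190.53880836907996], [0.0, 0.0, 1.0]] [[0.747, -0.665, -0.017, -284.964], [0.339, 0.359, 0.87, -314.942], [-0.572, -0.655, 0.494, -1149.109], [0.0, 0.0, 0.0, 1.0]] ['frame', 'depth', 'mtx', 'world_to_cam']
top [[452.4546638711967, 0.0, 322.9933038559576], [0.0, 452.4546638711967, 197.0228057620246], [0.0, 0.0, 1.0]] [[0.026, -0.999, 0.027, 142.373], [0.98, 0.031, 0.194, -568.594], [-0.195, 0.021, 0.981, -1449.262], [0.0, 0.0, 0.0, 1.0]] ['frame', 'depth', 'mtx', 'world_to_cam']
wrist [[308.83839631892585, 0.0, 315.747377899332], [0.0, 308.83839631892585, 196.84283110260972], [0.0, 0.0, 1.0]] [[-0.388, -0.922, 0.003, 624.609], [0.883, -0.373, -0.284, 36.735], [0.263, -0.107, 0.959, -379.582], [0.0, 0.0, 0.0, 1.0]] ['frame', 'depth', 'mtx', 'world_to_cam']
```

View pics/a_scene.png

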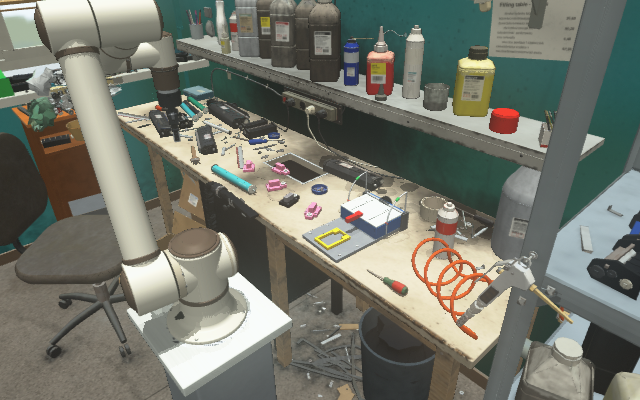

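View pics/a_top.png

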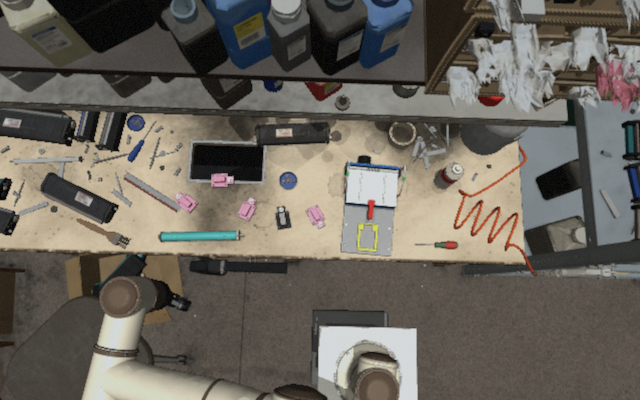

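View pics/a_wrist.png

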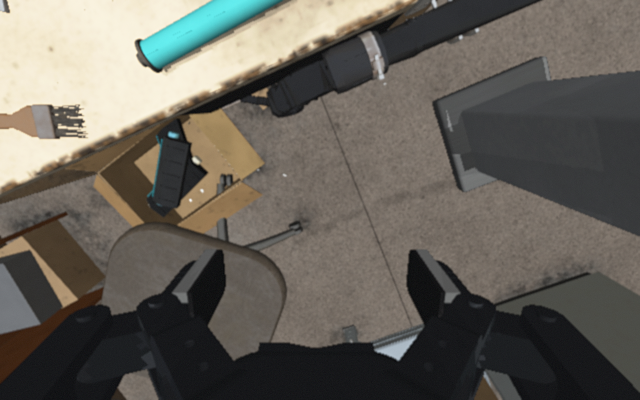

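The scene shows the black cover at top px (283,217), the box at (370,205), its yellow pocket at (368,236) and the red grip at (371,210). I'll zoom in and measure.

```bash
cat > h.py <<'E'
import numpy as np,cv2
def world(d,u,v,z=None):
    K=d["mtx"];T=d["world_to_cam"];R=T[:3,:3];c=-R.T@T[:3,3]
    r=R.T@np.array([(u-K[0,2])/K[0,0],-(v-K[1,2])/K[1,1],-1.0])
    if z is None:
        return c+r*float(d["depth"][int(round(v)),int(round(u))])
    return c+r*(z-c[2])/r[2]
def proj(d,P):
    P=np.atleast_2d(P);p=P@d["world_to_cam"][:3,:3].T+d["world_to_cam"][:3,3]
    K=d["mtx"];return np.stack([K[0,0]*p[:,0]/-p[:,2]+K[0,2],K[1,1]*p[:,1]/p[:,2]+K[1,2]],1)
def cloud(d):
    v,u=np.mgrid[0:400,0:640];K=d["mtx"];T=d["world_to_cam"]
    z=d["depth"].astype(float);p=np.stack([(u-K[0,2])/K[0,0]*z,-(v-K[1,2])/K[1,1]*z,-z],-1)
    return (p-T[:3,3])@T[:3,:3]
E
python3 - <<'E'
from h import *
d=dict(np.load("a_top.npz"))
f=d["frame"];c=cloud(d)
cv2.imwrite("pics/b.png",cv2.resize(f[140:270,260:420],None,fx=5,fy=4.6,interpolation=cv2.INTER_CUBIC)[:,:,::-1])
s=f.astype(int)
Y=(s[...,0]>150)&(s[...,1]>140)&(s[...,2]<110); Y[:200]=0;Y[260:]=0;Y[:,:340]=0;Y[:,400:]=0
R=(s[...,0]>150)&(s[...,1]<60)&(s[...,2]<60);R[:195]=0;R[225:]=0;R[:,:355]=0;R[:,385:]=0
for n,m,z in(("Y",Y,22),("R",R,69)):
    v,u=np.nonzero(m);P=np.array([world(d,a,b,z) for a,b in zip(u,v)])
    print(n,len(u),P.mean(0),P.min(0),P.max(0),np.median(c[m],0))
    print(cv2.minAreaRect(P[:,:2].astype(np.float32)))
for q in [(283,217),(281,211),(300,235),(350,250),(372,185)]: print(q,world(d,*q),f[q[1],q[0]])
E
```

```text
Y 209 [442.57044639   6.99844183  22.        ] [392.90695492 -26.28783657  22.        ] [485.88683305  40.61890336  22.        ] [449.93173074   7.48285695  21.30351508]
((439.6977233886719, 7.3339080810546875), (65.49559020996094, 90.98441314697266), 86.590576171875)
R 49 [527.57367783   2.39047122  69.        ] [496.23726964  -6.07936165  69.        ] [553.08927503  10.17499822  69.        ] [530.56709301   2.824123    67.66887659]
((524.86474609375, 1.9176807403564453), (14.065831184387207, 57.34754943847656), 86.3384780883789)
(283, 217) [496.08539035 289.49979035  35.18343777] [162 158 153]
(281, 211) [519.60205031 298.55404938  13.80523269] [173 176 177]
(300, 235) [441.21564058 231.71106361   3.77951215] [210 197 169]
(350, 250) [394.3742061   63.21903026  18.16917975] [166 167 167]
(372, 185) [609.04355374  -3.63208398  60.07307082] [214 219 219]
```

View pics/b.png

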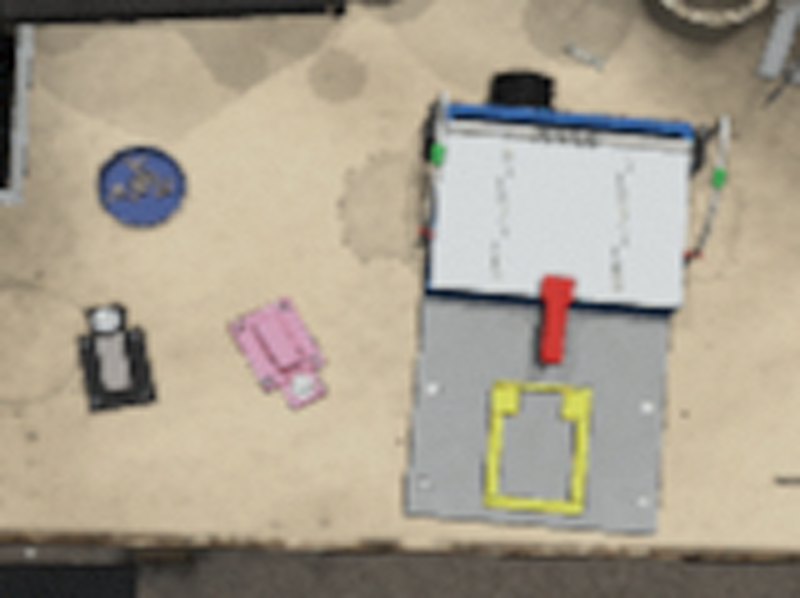

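```bash
cat >> h.py <<'E'
from scipy.spatial.transform import Rotation as Ro
def rel(s,P,yaw):
    """row numbers to go to world P with tool x-axis at yaw(rad), from state s (tool down)"""
    R=Ro.from_quat(s["ee_rot"]).as_matrix()
    psi=np.arctan2(R[1,0],R[0,0])
    t=R.T@(np.array(P)-s["position"])/250
    dy=(psi-yaw+np.pi)%(2*np.pi)-np.pi
    return np.round(t,4),"spin",round(dy/(np.pi/4),4),"psi",np.degrees(psi),"tilt",R[:,2].round(4)
E
python3 - <<'E'
from h import *
from bench import *
d=dict(np.load("a_wrist.npz"));T=d["world_to_cam"]
s=read_state();R=Ro.from_quat(s["ee_rot"]).as_matrix()
c=-T[:3,:3].T@T[:3,3];print(R.T@(c-s["position"]),R.T@(-T[2,:3]))
print(rel(s,[470,287,270],np.radians(5)))
E
```

```text
[  72.56452568   -1.12672449 -123.01428869] [-0.28442204  0.0018523   0.95869738]
(array([ 1.2868,  0.7103, -0.0819]), 'spin', np.float64(-0.6192), 'psi', np.float64(-22.862549894249856), 'tilt', array([-5.0e-04, -1.6e-03, -1.0e+00]))
```

Emit:
play_rows(
  targets=[
    {"tx": 0.15,"ty": 0.08,"tz": 0,"spin": -0.1,"gripper": -1},
    {"tx": 0.35,"ty": 0.2,"tz": -0.02,"spin": -0.25,"gripper": -1},
    {"tx": 0.55,"ty": 0.3,"tz": -0.04,"spin": -0.4,"gripper": -1},
    {"tx": 0.75,"ty": 0.42,"tz": -0.06,"spin": -0.55,"gripper": -1},
    {"tx": 0.9,"ty": 0.52,"tz": -0.08,"spin": -0.62,"gripper": -1},
    {"tx": 1,"ty": 0.6,"tz": -0.08,"spin": -0.62,"gripper": -1},
    {"tx": 1,"ty": 0.71,"tz": -0.08,"spin": -0.62,"gripper": -1},
    {"tx": 1,"ty": 0.71,"tz": -0.08,"spin": -0.62,"gripper": -1},
    {"tx": 1,"ty": 0.71,"tz": -0.08,"spin": -0.62,"gripper": -1},
  ],
)

```text
clock: 1.27
position: [404.2, 315.7, 270.1]
ee_rot: [0.999, 0.044, 0.0, -0.0]
contact_force: [0.0, -0.1, -0.6]
gripper_width: 85.3
```

Run:
```python
from h import *
from bench import *
d=get_image("wrist");np.savez("c.npz",**d);s=read_state();print(s["clock"],s["position"],rel(s,[470,287,270],np.radians(5)))
cv2.imwrite("pics/c.png",d["frame"][:,:,::-1])
```

```text
1.325 [404.24441351 315.94913793 269.98744609] (array([ 0.2517,  0.1386, -0.    ]), 'spin', np.float64(0.0017), 'psi', np.float64(5.078438810993387), 'tilt', array([ 2.e-04,  2.e-04, -1.e+00]))
```

View pics/c.png

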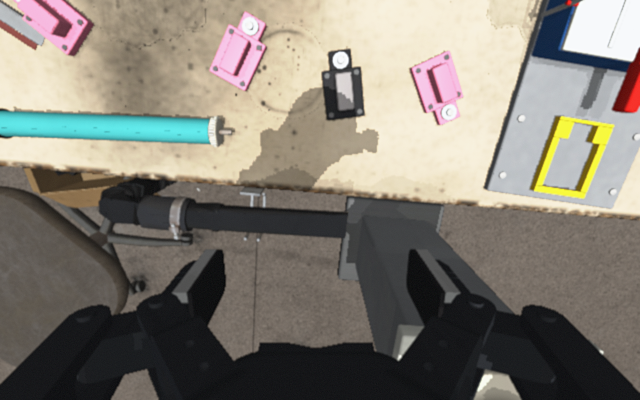

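The cover (tongue away from the robot) is at px (343,88), with its rib at about (345,90). The pocket is at (575,155). I'll move closer before measuring.

Emit:
play_rows(
  targets=[
    {"tx": 0.1,"ty": 0.06,"tz": 0.1,"spin": 0,"gripper": -1},
    {"tx": 0.22,"ty": 0.12,"tz": 0.24,"spin": 0,"gripper": -1},
    {"tx": 0.22,"ty": 0.12,"tz": 0.28,"spin": 0,"gripper": -1},
    {"tx": 0.22,"ty": 0.12,"tz": 0.28,"spin": 0,"gripper": -1},
  ],
)

```text
clock: 1.82
position: [461.3, 290.6, 199.1]
ee_rot: [0.999, 0.044, -0.001, 0.001]
contact_force: [-0.5, 0.3, -0.0]
gripper_width: 85.5
```

Run:
```python
from h import *
from bench import *
d=get_image("wrist");np.savez("d.npz",**d);s=read_state();print(s["clock"],s["position"])
cv2.imwrite("pics/d.png",d["frame"][:,:,::-1])
c=cloud(d);m=(c[...,2]>26)&(c[...,2]<40)&(np.hypot(c[...,0]-495,c[...,1]-290)<45)
P=c[m];print(m.sum(),P.mean(0),np.percentile(P[:,2],[5,50,95]));print(cv2.minAreaRect(P[:,:2].astype(np.float32)))
m=(c[...,2]>8)&(c[...,2]<18)&(np.hypot(c[...,0]-495,c[...,1]-290)<60);P=c[m];print(cv2.minAreaRect(P[:,:2].astype(np.float32)),np.median(P[:,2]))
m=(np.abs(c[...,2])<5)&(np.hypot(c[...,0]-495,c[...,1]-290)<80);print(np.median(c[m],0))
```

```text
1.875 [461.50129156 291.06180014 200.26327809]
809 [495.82202084 292.67295935  31.01138917] [29.66299389 31.0681403  32.25111027]
((495.1249694824219, 292.57586669921875), (40.076751708984375, 17.942825317382812), 12.057669639587402)
((502.90643310546875, 294.17681884765625), (75.86864471435547, 45.95586013793945), 12.191533088684082) 11.264193012360224
[501.46010397 286.82087327  -0.65066393]
```

View pics/d.png

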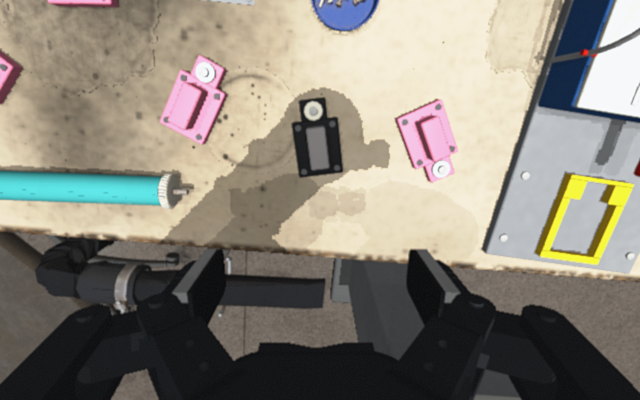

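Rib: centre (495.1, 292.6), yaw 12.1°. Its 40×18 outline matches the drawing, and the plate is consistent with it. Computing the approach next.

Run:
```python
from h import *
from bench import *
s=read_state()
for z in(90,34): print(rel(s,[495.1,292.6,z],np.radians(12.1)))
```

```text
(array([0.1342, 0.0058, 0.4411]), 'spin', np.float64(-0.1552), 'psi', np.float64(5.114456838669459), 'tilt', array([ 4.e-04, -0.e+00, -1.e+00]))
(array([0.1342, 0.0058, 0.6651]), 'spin', np.float64(-0.1552), 'psi', np.float64(5.114456838669459), 'tilt', array([ 4.e-04, -0.e+00, -1.e+00]))
```

Emit:
play_rows(
  targets=[
    {"tx": 0.07,"ty": 0.003,"tz": 0.15,"spin": -0.08,"gripper": -1},
    {"tx": 0.134,"ty": 0.006,"tz": 0.35,"spin": -0.155,"gripper": -1},
    {"tx": 0.134,"ty": 0.006,"tz": 0.5,"spin": -0.155,"gripper": -1},
    {"tx": 0.134,"ty": 0.006,"tz": 0.6,"spin": -0.155,"gripper": -0.5},
    {"tx": 0.134,"ty": 0.006,"tz": 0.65,"spin": -0.155,"gripper": -0.2},
    {"tx": 0.134,"ty": 0.006,"tz": 0.665,"spin": -0.155,"gripper": 0},
    {"tx": 0.134,"ty": 0.006,"tz": 0.665,"spin": -0.155,"gripper": 0.2},
    {"tx": 0.134,"ty": 0.006,"tz": 0.665,"spin": -0.155,"gripper": 0.2},
  ],
)

```text
clock: 2.88
position: [495.6, 292.3, 35.0]
ee_rot: [0.994, 0.105, 0.001, -0.001]
contact_force: [0.1, 0.4, -0.6]
gripper_width: 34.0
```

Run:
```python
from h import *
from bench import *
s=read_state()
print(s["position"],s["contact_force"],s["gripper_width"],rel(s,[495.1,292.6,34],np.radians(12.1)))
d=get_image("wrist")
cv2.imwrite("pics/e.png",d["frame"][:,:,::-1])
```

```text
[495.58269637 292.31773296  35.01628346] [ 0.14552636  0.42262808 -0.61534215] 34.045193373853046 (array([-0.0017, -0.0015,  0.0041]), 'spin', np.float64(-0.0013), 'psi', np.float64(12.039572884327136), 'tilt', array([ 0.0018,  0.0017, -1.    ]))
```

View pics/e.png

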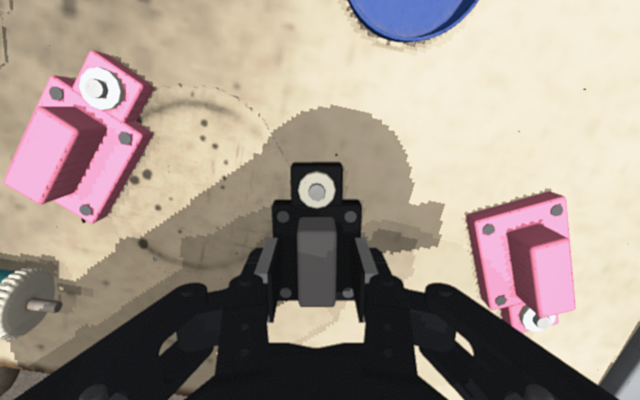

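The fingers at px 268 and 368 straddle the rib, which is centred at px 317. Closing, then a small lift.

Emit:
play_rows(
  targets=[
    {"tx": 0,"ty": 0,"tz": 0,"spin": 0,"gripper": 1},
    {"tx": 0,"ty": 0,"tz": 0,"spin": 0,"gripper": 1},
    {"tx": 0,"ty": 0,"tz": 0,"spin": 0,"gripper": 1},
    {"tx": 0,"ty": 0,"tz": 0,"spin": 0,"gripper": 1},
    {"tx": 0,"ty": 0,"tz": -0.04,"spin": 0,"gripper": 1},
    {"tx": 0,"ty": 0,"tz": -0.15,"spin": 0,"gripper": 1},
    {"tx": 0,"ty": 0,"tz": -0.35,"spin": 0,"gripper": 1},
    {"tx": 0,"ty": 0,"tz": -0.45,"spin": 0,"gripper": 1},
    {"tx": 0,"ty": 0,"tz": -0.45,"spin": 0,"gripper": 1},
  ],
)

```text
clock: 4.05
position: [495.8, 292.4, 148.6]
ee_rot: [0.994, 0.105, 0.002, -0.002]
contact_force: [0.4, -0.1, -0.3]
gripper_width: 16.5
```

Run:
```python
from h import *
from bench import *
s=read_state()
print(s["position"],s["contact_force"],s["gripper_width"],rel(s,[430,60,146],np.radians(-3.5)))
```

```text
[495.82896542 292.43869726 148.60975934] [ 0.40006272 -0.09555558 -0.30343808] 16.524527141631246 (array([-0.4512,  0.8545,  0.0062]), 'spin', np.float64(0.3449), 'psi', np.float64(12.02205288402302), 'tilt', array([ 0.0035,  0.0036, -1.    ]))
```

Emit:
play_rows(
  targets=[
    {"tx": -0.06,"ty": 0.12,"tz": 0,"spin": 0.05,"gripper": 1},
    {"tx": -0.15,"ty": 0.28,"tz": -0.03,"spin": 0.15,"gripper": 1},
    {"tx": -0.25,"ty": 0.45,"tz": -0.06,"spin": 0.25,"gripper": 1},
    {"tx": -0.36,"ty": 0.62,"tz": -0.1,"spin": 0.34,"gripper": 1},
    {"tx": -0.46,"ty": 0.78,"tz": -0.1,"spin": 0.34,"gripper": 1},
    {"tx": -0.6,"ty": 0.92,"tz": -0.1,"spin": 0.34,"gripper": 1},
    {"tx": -0.67,"ty": 1,"tz": -0.1,"spin": 0.34,"gripper": 1},
    {"tx": -0.67,"ty": 1,"tz": -0.1,"spin": 0.34,"gripper": 1},
    {"tx": -0.67,"ty": 1,"tz": -0.1,"spin": 0.34,"gripper": 1},
  ],
)

```text
clock: 5.18
position: [383.4, 12.5, 170.8]
ee_rot: [1.0, -0.029, -0.0, 0.0]
contact_force: [0.5, 0.4, -1.4]
gripper_width: 16.4
```

Run:
```python
from h import *
from bench import *
d=get_image("wrist");np.savez("f.npz",**d);s=read_state();print(s["clock"],s["position"],s["gripper_width"],rel(s,[430,60,146],np.radians(-3.5)))
cv2.imwrite("pics/f.png",d["frame"][:,:,::-1])
```

```text
5.225 [383.67133597  12.75147092 170.8988034 ] 16.237160585981535 (array([ 0.1743, -0.1992,  0.0995]), 'spin', np.float64(0.0055), 'psi', np.float64(-3.2507175234169723), 'tilt', array([-5.e-04, -2.e-04, -1.e+00]))
```

View pics/f.png

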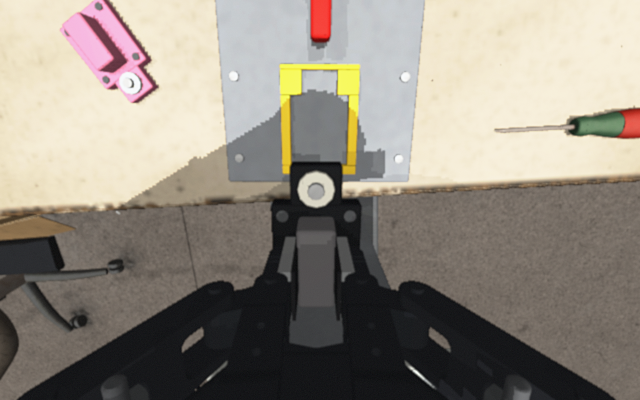

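The pocket is visible at px (320,120), its outer corners roughly (280,65), (360,65), (283,173), (357,173). The held cover sits straight, with its tongue disc at (316,190).

Run:
```python
from h import *
from bench import *
d=dict(np.load("f.npz"));c=cloud(d);f=d["frame"].astype(int)
def rect(P):
    (cx,cy),(w,h),a=cv2.minAreaRect(P[:,:2].astype(np.float32))
    if w<h: w,h,a=h,w,a-90
    print("  ctr",round(cx,2),round(cy,2),"size",round(w,1),round(h,1),"ang",round((a+90)%180-90,2),"n",len(P))
Y=(f[...,0]>90)&(f[...,1]>80)&(f[...,2]<0.5*f[...,1])&(np.abs(f[...,0]-f[...,1])<80);Y[200:]=0
m=Y&(c[...,2]>17)&(c[...,2]<26)
print("Ytop z",np.median(c[m][:,2]));
n,l,st,ce=cv2.connectedComponentsWithStats(m.astype(np.uint8));k=1+np.argmax(st[1:,4]);print(st[1:])
rect(c[m])
# rays onto z=22
v,u=np.nonzero(m);rect(np.array([world(d,a,b,22.) for a,b in zip(u,v)]))
# inner floor
g=(np.abs(c[...,2]-12)<3)
print("floor z",np.median(c[100:150,300:340][...,2]))
# grey plate outline
p=(np.abs(c[...,2]-12)<4)&(f.max(2)-f.min(2)<25)&(np.arange(400)[:,None]<190)
n,l,st,ce=cv2.connectedComponentsWithStats(p.astype(np.uint8));k=l[30,250];q=l==k;print(st[k])
# left/right edge line fit
L=[];Rr=[]
for r in range(5,175):
    w=np.nonzero(q[r])[0]
    if len(w)>20: L.append(world(d,w.min(),r,12.)[:2]);Rr.append(world(d,w.max(),r,12.)[:2])
for E in(L,Rr):
    E=np.array(E,np.float32);vx,vy,x,y=cv2.fitLine(E,cv2.DIST_HUBER,0,.01,.01).ravel();print("edge ang",np.degrees(np.arctan(vy/vx)),"y at x=440",y+(440-x)*vy/vx)
R=(f[...,0]>120)&(f[...,1]<60)&(f[...,2]<60)&(np.arange(400)[:,None]<60)&(np.abs(np.arange(640)-320)<40)&(c[...,2]>60)
print("red");rect(c[R]);print(np.median(c[R],0),c[R].min(0))
# held cover
s=read_state();Rt=Ro.from_quat(s["ee_rot"]).as_matrix();t=(c-s["position"])@Rt
for lo,hi,nm in((10,25,"plate"),(-3,8,"rib")):
    m=(t[...,2]>lo)&(t[...,2]<hi)&(np.abs(t[...,0])<70)&(np.abs(t[...,1])<30)
    P=t[m]
    if len(P)>20: print(nm,np.median(P,0),P.min(0),P.max(0));rect(P)
W=(f.min(2)>190)&(np.hypot(*(np.mgrid[0:400,0:640]-np.array([190,316])[:,None,None]))<25)
print("disc",t[W].mean(0),W.sum())
```

```text
Ytop z 21.118182482107592
[[ 280   64   80  110 2904]]
  ctr 442.83 7.03 size 91.1 65.7 ang -3.3 n 2904
  ctr 442.87 7.02 size 90.6 65.2 ang -3.41 n 2904
floor z 11.243507262791514
[  215     0   210   182 25327]
edge ang -3.614938 y at x=440 91.035545
edge ang -3.5245168 y at x=440 -76.54947
red
  ctr 488.62 4.17 size 64.9 12.3 ang -3.54 n 262
[506.82250128   5.6832786   67.48182665] [456.41574321  -3.91702992  64.29538475]
plate [23.33968802 -0.36002424 23.14090903] [  1.42309245 -23.48604444  10.00934236] [45.63405549 22.33752002 24.99880074]
  ctr 23.61 -0.61 size 45.9 44.1 ang 89.65 n 4964
rib [ 6.3506443  -0.38293058  3.47833401] [-20.54317262 -22.37376051  -2.99698543] [20.06973383 21.12961908  7.99507342]
  ctr 0.9 -1.66 size 40.4 40.1 ang -49.53 n 3615
disc [34.56122562 -0.52719985 19.47383907] 567
```

Run:
```python
from h import *
from bench import *
s=read_state();print(s["position"])
for z in(75,47): print(rel(s,[437.2,6.9,z],np.radians(-3.5)))
```

```text
[383.67133597  12.75147092 170.8988034 ]
(array([0.2153, 0.0111, 0.3835]), 'spin', np.float64(0.0055), 'psi', np.float64(-3.2507175234169723), 'tilt', array([-5.e-04, -2.e-04, -1.e+00]))
(array([0.2153, 0.0111, 0.4955]), 'spin', np.float64(0.0055), 'psi', np.float64(-3.2507175234169723), 'tilt', array([-5.e-04, -2.e-04, -1.e+00]))
```

Emit:
play_rows(
  targets=[
    {"tx": 0.08,"ty": 0.004,"tz": 0,"spin": 0.006,"gripper": 1},
    {"tx": 0.18,"ty": 0.011,"tz": 0.05,"spin": 0.006,"gripper": 1},
    {"tx": 0.215,"ty": 0.011,"tz": 0.15,"spin": 0.006,"gripper": 1},
    {"tx": 0.215,"ty": 0.011,"tz": 0.28,"spin": 0.006,"gripper": 1},
    {"tx": 0.215,"ty": 0.011,"tz": 0.35,"spin": 0.006,"gripper": 1},
    {"tx": 0.215,"ty": 0.011,"tz": 0.384,"spin": 0.006,"gripper": 1},
    {"tx": 0.215,"ty": 0.011,"tz": 0.384,"spin": 0.006,"gripper": 1},
    {"tx": 0.215,"ty": 0.011,"tz": 0.384,"spin": 0.006,"gripper": 1},
  ],
)

```text
clock: 6.22
position: [437.5, 6.9, 75.9]
ee_rot: [1.0, -0.031, 0.001, -0.0]
contact_force: [-0.0, 1.0, 0.2]
gripper_width: 16.8
```

Run:
```python
from h import *
from bench import *
d=get_image("wrist");np.savez("g.npz",**d);s=read_state();print(s["clock"],s["position"],s["contact_force"],s["gripper_width"],rel(s,[437.2,6.9,47],np.radians(-3.5)))
f=d["frame"].copy()
# predicted pocket inner outline (red) at z22 and seated
a=np.radians(-3.5);R=np.array([[np.cos(a),-np.sin(a)],[np.sin(a),np.cos(a)]])
T=np.array([(-38,-23),(18,-23),(18,-13),(38,-13),(38,13),(18,13),(18,23),(-38,23)],float)
I=np.array([(-40,-25),(20,-25),(20,-15),(40,-15),(40,15),(20,15),(20,25),(-40,25)],float)
for o,z,col in((I,22,(255,0,255)),):
    P=np.c_[o@R.T+[444.85,6.9],np.full(8,z)];q=proj(d,P)
    cv2.polylines(f,[np.round(q).astype(int)],True,col,1)
cv2.imwrite("pics/g.png",cv2.resize(f[60:330,180:460],None,fx=2.2,fy=2.2)[:,:,::-1])
```

```text
6.275 [437.50041078   6.8574008   75.99871365] [-0.24221049 -0.50218853 -0.90096031] 16.60567049408243 (array([-0.0014, -0.    ,  0.116 ]), 'spin', np.float64(-0.0005), 'psi', np.float64(-3.520612561199157), 'tilt', array([ 1.8e-03,  6.0e-04, -1.0e+00]))
```

View pics/g.png

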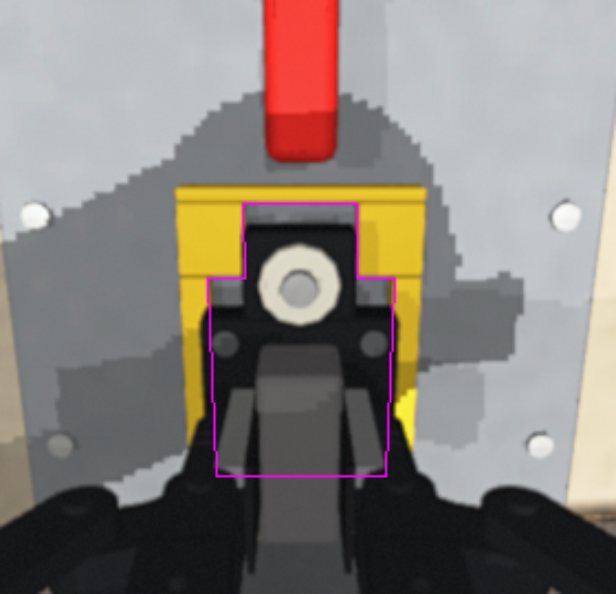

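Run:
```python
from h import *
d=dict(np.load("g.npz"))
a=np.radians(-3.5);R=np.array([[np.cos(a),-np.sin(a)],[np.sin(a),np.cos(a)]])
for (u,v) in((245,225),(357,225),(200,320),(398,320)):
    w=world(d,180+u/2.2,60+v/2.2,53.); print((w[:2]-[444.85,6.9])@R)
```

```text
[39.47861018 11.98153061]
[ 39.47951757 -12.33536144]
[17.79391446 22.63900944]
[ 17.79115236 -22.14080705]
```

Emit:
play_rows(
  targets=[
    {"tx": -0.003,"ty": 0,"tz": 0.03,"spin": 0,"gripper": 1},
    {"tx": -0.003,"ty": 0,"tz": 0.06,"spin": 0,"gripper": 1},
    {"tx": -0.003,"ty": 0,"tz": 0.085,"spin": 0,"gripper": 1},
    {"tx": -0.003,"ty": 0,"tz": 0.1,"spin": 0,"gripper": 1},
    {"tx": -0.003,"ty": 0,"tz": 0.108,"spin": 0,"gripper": 1},
    {"tx": -0.003,"ty": 0,"tz": 0.112,"spin": 0,"gripper": 1},
    {"tx": -0.003,"ty": 0,"tz": 0.112,"spin": 0,"gripper": 1},
  ],
)

```text
clock: 7.15
position: [436.1, 6.5, 47.3]
ee_rot: [1.0, -0.031, 0.0, -0.0]
contact_force: [0.6, -0.5, -0.1]
gripper_width: 16.4
```

Run:
```python
from h import *
from bench import *
s=read_state();print(s["clock"],s["position"],s["contact_force"],s["wrist_torque"],s["gripper_width"])
```

```text
7.15 [436.14719002   6.54137199  47.31827943] [ 0.57244246 -0.45721885 -0.09028794] [-0.03751261 -0.00190493  0.0132509 ] 16.430630855914195
```

No contact yet, so I'm lowering gently until the force shows.

Emit:
play_rows(
  targets=[
    {"tx": 0.001,"ty": 0,"tz": 0.003,"spin": 0,"gripper": 1},
    {"tx": 0.001,"ty": 0,"tz": 0.005,"spin": 0,"gripper": 1},
    {"tx": 0.001,"ty": 0,"tz": 0.005,"spin": 0,"gripper": 1},
  ],
)

```text
clock: 7.52
position: [436.5, 6.6, 46.6]
ee_rot: [1.0, -0.031, 0.0, -0.0]
contact_force: [-1.4, -0.6, 5.4]
gripper_width: 16.6
```

Run:
```python
from h import *
from bench import *
s=read_state();print(s["clock"],s["position"],s["contact_force"],s["wrist_torque"],s["gripper_width"])
d=get_image("wrist");np.savez("g2.npz",**d);cv2.imwrite("pics/g2.png",cv2.resize(d["frame"][60:330,180:460],None,fx=2.2,fy=2.2)[:,:,::-1])
c=cloud(d);a=np.radians(-3.5);R=np.array([[np.cos(a),-np.sin(a)],[np.sin(a),np.cos(a)]])
P=(c[...,:2]-[444.85,6.9])@R
f=d["frame"].max(2)
m=(np.abs(P[...,1])<11)&(P[...,0]>30)&(P[...,0]<36)&(f<70);print("tongue z",np.median(c[m][:,2]),m.sum())
m=(np.abs(P[...,1])>28)&(np.abs(P[...,1])<31)&(P[...,0]>0)&(P[...,0]<36);print("wall z",np.median(c[m][:,2]))
```

```text
7.525 [436.48085643   6.58242205  46.62046732] [-1.4376654  -0.58899111  5.40239474] [ 0.02828435  0.48098763 -0.0104791 ] 16.596641629434394
tongue z 23.181527372045277 349
wall z 21.93723154906123
```

View pics/g2.png

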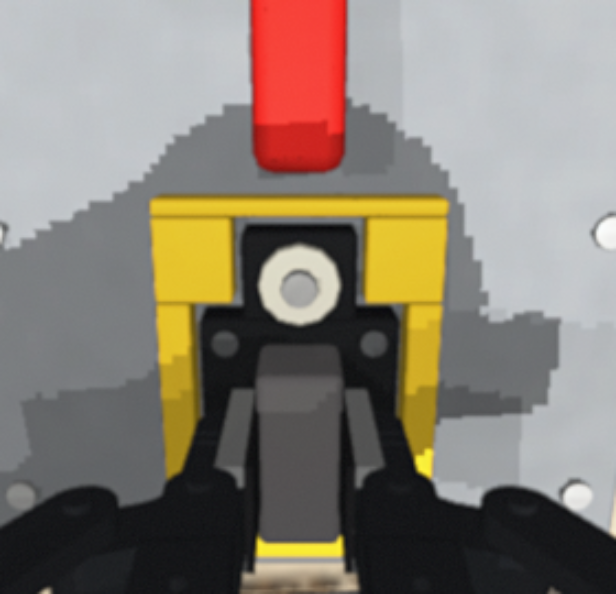

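The cover is inside the pocket with gaps all round, its top just above the walls, and contact is 5.4 N. Releasing.

Emit:
play_rows(
  targets=[
    {"tx": 0,"ty": 0,"tz": 0,"spin": 0,"gripper": 0.3},
    {"tx": 0,"ty": 0,"tz": 0,"spin": 0,"gripper": 0.3},
    {"tx": 0,"ty": 0,"tz": 0,"spin": 0,"gripper": 0.3},
    {"tx": 0,"ty": 0,"tz": -0.05,"spin": 0,"gripper": 0.3},
    {"tx": 0,"ty": 0,"tz": -0.2,"spin": 0,"gripper": 0.3},
    {"tx": -0.1,"ty": 0,"tz": -0.4,"spin": 0,"gripper": 0.3},
    {"tx": -0.2,"ty": 0,"tz": -0.5,"spin": 0,"gripper": 0.3},
    {"tx": -0.2,"ty": 0,"tz": -0.5,"spin": 0,"gripper": 0.3},
    {"tx": -0.2,"ty": 0,"tz": -0.5,"spin": 0,"gripper": 0.3},
  ],
)

```text
clock: 8.7
position: [386.6, 9.6, 171.0]
ee_rot: [1.0, -0.031, 0.0, -0.0]
contact_force: [0.5, 0.2, -0.2]
gripper_width: 29.8
```

Run:
```python
from h import *
from bench import *
d=get_image("wrist");np.savez("i.npz",**d);s=read_state();print(s["clock"],s["position"],s["contact_force"],s["gripper_width"])
cv2.imwrite("pics/i.png",d["frame"][:,:,::-1])
c=cloud(d);a=np.radians(-3.5);R=np.array([[np.cos(a),-np.sin(a)],[np.sin(a),np.cos(a)]])
P=(c[...,:2]-[444.85,6.9])@R;x,y,z=P[...,0],P[...,1],c[...,2];f=d["frame"].max(2)
def med(nm,m): print(nm,m.sum(),np.round(np.median(z[m]),2))
med("tongue",(abs(y)<11)&(x>33)&(x<36)&(f<70)&(z<60))
med("wide L",(y>12)&(y<20)&(abs(x)<13)&(f<70)&(z<60));med("wide R",(y<-12)&(y>-20)&(abs(x)<13)&(f<70)&(z<60))
med("rear",(abs(y)<20)&(x<-31)&(x>-36)&(f<70)&(z<60))
med("wall",(abs(abs(y)-29)<2)&(abs(x)<30)&(z<60));med("plate",(abs(abs(y)-60)<10)&(abs(x)<30)&(z<60));med("rib",(abs(y)<6)&(abs(x+8)<16)&(z<80))
fr=d["frame"].astype(int);Rm=(fr[...,0]>120)&(fr[...,1]<60)&(fr[...,2]<60)&(abs(y)<25)&(x>40)
print("red",np.median(c[Rm],0),np.unique(np.nonzero(Rm)[0])[[0,-1]],Rm.sum())
```

```text
8.75 [386.55035104   9.53438163 170.53421723] [-0.42017026  0.12825014  0.1272939 ] 30.13149720807
tongue 47 23.36
wide L 258 23.19
wide R 261 23.17
rear 163 23.29
wall 664 21.16
plate 3080 11.19
rib 614 43.21
red [510.12208028   3.93991009  67.44442585] [ 0 44] 305
```

View pics/i.png

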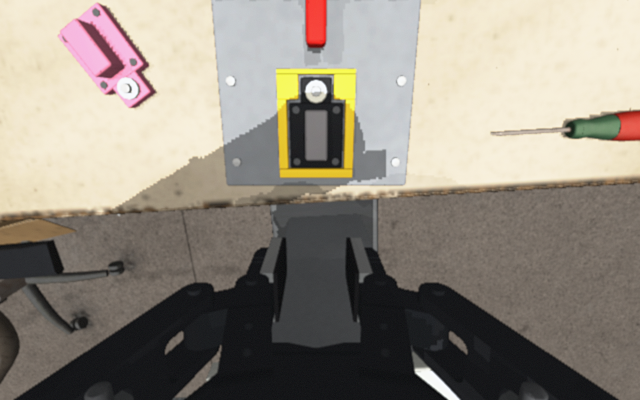

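The cover is flat and home: tongue, both sides and rear all read 12 mm above the plate. Next the flap grip, after checking its position and the space above and behind it.

Run:
```python
from h import *
from bench import *
a=np.radians(-3.5);R=np.array([[np.cos(a),-np.sin(a)],[np.sin(a),np.cos(a)]])
pk=np.array([444.85,6.9]);B=lambda x,y=0:R@[x+122,y]+pk
for n in("top","scene"):
    d=dict(np.load(f"a_{n}.npz"));c=cloud(d)
    for z0 in(100,200,300,400,600):
        m=(c[...,2]>z0)&(c[...,2]<z0+200)&(abs(c[...,1])<160)&(c[...,0]>480)&(c[...,0]<1000)&(d["depth"]>0)
        if m.sum(): print(n,z0,m.sum(),"min x",np.percentile(c[m][:,0],[0,2,10]))
d=dict(np.load("i.npz"))
E=[world(d,u,45,66.) for u in(307,325)];print("red end",[((e[:2]-pk)@R-[122,0]).round(1) for e in E])
print("hinge",B(100),"grip",B(-52))
s=read_state();print(s["position"])
H=B(100)
for th in(0,):
  for z in (130,60): print(rel(s,[*B(-52),z],a))
```

```text
top 100 84 min x [585.36074217 589.08021077 600.03688711]
top 200 3852 min x [734.45547212 736.0648105  737.24151935]
top 300 4055 min x [734.45547212 736.07891349 737.27933561]
top 400 203 min x [756.63710278 758.61338405 763.21554435]
top 600 4563 min x [600.51348162 618.81952423 630.55740645]
scene 100 2334 min x [587.55556702 627.09319227 940.98606146]
scene 200 3501 min x [733.82821825 737.08454999 739.62364384]
scene 300 6304 min x [733.82821825 737.88313259 740.78378531]
scene 400 6246 min x [759.8735402  785.00179786 804.3579807 ]
scene 600 1890 min x [908.03422576 916.3317115  939.85149403]
red end [array([-68.6,   5.7]), array([-68.6,  -6.4])]
hinge [666.43592525  -6.65277578] grip [514.71943589   2.62660223]
[386.55035104   9.53438163 170.53421723]
(array([ 0.5135, -0.0043,  0.1617]), 'spin', np.float64(-0.0012), 'psi', np.float64(-3.5538346305384954), 'tilt', array([-9.e-04, -4.e-04, -1.e+00]))
(array([ 0.5138, -0.0044,  0.4417]), 'spin', np.float64(-0.0012), 'psi', np.float64(-3.5538346305384954), 'tilt', array([-9.e-04, -4.e-04, -1.e+00]))
```

Run:
```python
from h import *
from bench import *
d=dict(np.load("a_top.npz"));c=cloud(d)
m=(c[...,2]>500)&(abs(c[...,1])<160)&(c[...,0]>480)&(c[...,0]<1000)
v,u=np.nonzero(m);print(u.min(),u.max(),v.min(),v.max(),np.percentile(c[m],[0,5,50,95,100],axis=0).round())
print(read_state()["joints"])
```

```text
334 639 0 111 [[ 563. -160.  742.]
 [ 589. -150.  764.]
 [ 632.  -15.  897.]
 [ 725.  139. 1022.]
 [ 810.  160. 1095.]]
[ 4.50689652e-01  5.76865902e-02 -6.52560990e-01 -2.95605853e-05
 -8.61515810e-01  1.05810002e+00]
```

Emit:
play_rows(
  targets=[
    {"tx": 0.1,"ty": 0,"tz": 0,"spin": 0,"gripper": 0.1},
    {"tx": 0.28,"ty": -0.002,"tz": 0,"spin": 0,"gripper": 0.1},
    {"tx": 0.44,"ty": -0.004,"tz": 0.05,"spin": 0,"gripper": 0.1},
    {"tx": 0.514,"ty": -0.004,"tz": 0.16,"spin": 0,"gripper": 0.1},
    {"tx": 0.514,"ty": -0.004,"tz": 0.18,"spin": 0,"gripper": 0.1},
    {"tx": 0.514,"ty": -0.004,"tz": 0.18,"spin": 0,"gripper": 0.1},
  ],
)

```text
clock: 9.5
position: [514.0, 2.3, 124.8]
ee_rot: [1.0, -0.031, -0.002, 0.001]
contact_force: [0.1, -0.2, -0.1]
gripper_width: 38.7
```

Run:
```python
from h import *
from bench import *
d=get_image("wrist");np.savez("j.npz",**d);s=read_state();print(s["clock"],s["position"],s["gripper_width"],rel(s,[514.7,2.6,60],np.radians(-3.5)))
cv2.imwrite("pics/j.png",d["frame"][:,:,::-1])
c=cloud(d);R=Ro.from_quat(s["ee_rot"]).as_matrix();t=(c-s["position"])@R;f=d["frame"].astype(int)
m=(f[...,0]>120)&(f[...,1]<60)&(f[...,2]<60)&(abs(t[...,1])<30)&(c[...,2]>62);P=t[m];print(P.min(0),P.max(0),np.median(P,0),m.sum())
```

```text
9.55 [514.30103265   2.48896134 125.78801236] 38.70551902257886 (array([ 0.0019, -0.0007,  0.2631]), 'spin', np.float64(-0.0008), 'psi', np.float64(-3.5359413391562313), 'tilt', array([-1.1e-03, -6.0e-04, -1.0e+00]))
[  -3.5102633   -10.55419628 -122.02293319] [72.89560671  9.92834855 60.07208762] [31.42591034 -0.31884162 57.63646562] 1751
```

View pics/j.png

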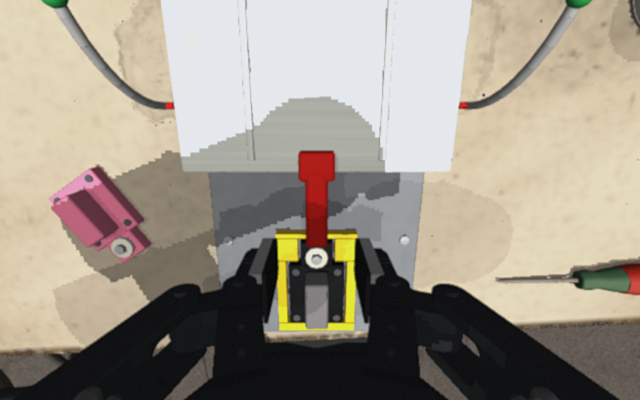

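The red bar (px 316, rows 150–250) is laterally centred between the fingers. Descending and pinching.

Emit:
play_rows(
  targets=[
    {"tx": 0.002,"ty": 0,"tz": 0.08,"spin": 0,"gripper": 0.1},
    {"tx": 0.002,"ty": 0,"tz": 0.18,"spin": 0,"gripper": 0.1},
    {"tx": 0.002,"ty": 0,"tz": 0.24,"spin": 0,"gripper": 0.1},
    {"tx": 0.002,"ty": 0,"tz": 0.263,"spin": 0,"gripper": 0.1},
    {"tx": 0.002,"ty": 0,"tz": 0.263,"spin": 0,"gripper": 0.1},
    {"tx": 0.002,"ty": 0,"tz": 0.263,"spin": 0,"gripper": 1},
    {"tx": 0.002,"ty": 0,"tz": 0.263,"spin": 0,"gripper": 1},
    {"tx": 0.002,"ty": 0,"tz": 0.263,"spin": 0,"gripper": 1},
    {"tx": 0.002,"ty": 0,"tz": 0.263,"spin": 0,"gripper": 1},
    {"tx": 0.002,"ty": 0,"tz": 0.263,"spin": 0,"gripper": 1},
  ],
)

```text
clock: 10.8
position: [515.7, 2.0, 61.0]
ee_rot: [1.0, -0.031, 0.001, 0.0]
contact_force: [0.8, -5.3, 1.2]
gripper_width: 12.9
```

Run:
```python
from h import *
from bench import *
s=read_state();print(s["clock"],s["position"],s["gripper_width"],s["contact_force"],s["wrist_torque"],rel(s,[514.7,2.6,60],np.radians(-3.5)))
for k in range(1,13):
    th=np.radians(5*k);print(5*k,round(152*(1-np.cos(th))/250,3),round(-152*np.sin(th)/250,3))
```

```text
10.8 [515.67288431   1.96273853  60.97803344] 12.863332553807926 [ 0.82958685 -5.27678421  1.22981739] [-1.39629126 -0.32958048  0.0078163 ] (array([-0.004 , -0.0023,  0.0039]), 'spin', np.float64(-0.0006), 'psi', np.float64(-3.5255450406582263), 'tilt', array([ 1.1e-03, -6.0e-04, -1.0e+00]))
5 0.002 -0.053
10 0.009 -0.106
15 0.021 -0.157
20 0.037 -0.208
25 0.057 -0.257
30 0.081 -0.304
35 0.11 -0.349
40 0.142 -0.391
45 0.178 -0.43
50 0.217 -0.466
55 0.259 -0.498
60 0.304 -0.527
```

Emit:
play_rows(
  targets=[
    {"tx": 0,"ty": 0.002,"tz": -0.02,"spin": 0,"gripper": 1},
    {"tx": 0.002,"ty": 0.002,"tz": -0.053,"spin": 0,"gripper": 1},
    {"tx": 0.009,"ty": 0.002,"tz": -0.106,"spin": 0,"gripper": 1},
    {"tx": 0.021,"ty": 0.002,"tz": -0.157,"spin": 0,"gripper": 1},
    {"tx": 0.037,"ty": 0.002,"tz": -0.208,"spin": 0,"gripper": 1},
    {"tx": 0.057,"ty": 0.002,"tz": -0.257,"spin": 0,"gripper": 1},
    {"tx": 0.081,"ty": 0.002,"tz": -0.304,"spin": 0,"gripper": 1},
    {"tx": 0.081,"ty": 0.002,"tz": -0.304,"spin": 0,"gripper": 1},
  ],
)

```text
clock: 11.8
position: [535.2, 0.6, 135.8]
ee_rot: [1.0, -0.031, -0.0, 0.0]
contact_force: [3.2, -3.5, -6.9]
gripper_width: 12.9
```

Run:
```python
from h import *
from bench import *
s=read_state();print(s["clock"],s["position"],s["gripper_width"],s["contact_force"],s["wrist_torque"])
d=get_image("wrist");cv2.imwrite("pics/k.png",d["frame"][:,:,::-1])
for a in(30,60):
  t=np.radians(a);print(np.array([666.44,-6.65,60])+152*np.array([-np.cos(t)*.998,np.cos(t)*.061,np.sin(t)]))
th=np.radians(60);print(rel(s,np.array([666.44,-6.65,60])+152*np.array([-np.cos(th)*.998,np.cos(th)*.061,np.sin(th)]),np.radians(-3.5)))
```

```text
11.8 [535.20120833   0.64551857 135.76472962] 12.920298756423232 [ 3.16766198 -3.46876778 -6.90549444] [-0.85380882 -0.55664988  0.00416548]
[535.06741035   1.37978754 136.        ]
[590.592       -2.014      191.63586138]
(array([ 0.2216, -0.0032, -0.2237]), 'spin', np.float64(-0.0017), 'psi', np.float64(-3.5774991599875916), 'tilt', array([-8.e-04, -0.e+00, -1.e+00]))
```

View pics/k.png

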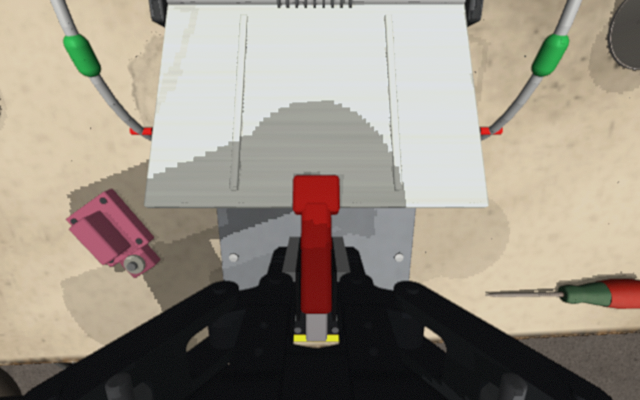

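The flap is up at about 30° with the bar held. The red pins (140,131) and (490,131) are still below the green collars at (80,55) and (550,55). Continuing the arc.

Emit:
play_rows(
  targets=[
    {"tx": 0.015,"ty": 0,"tz": -0.025,"spin": 0,"gripper": 1},
    {"tx": 0.044,"ty": 0,"tz": -0.066,"spin": 0,"gripper": 1},
    {"tx": 0.078,"ty": 0,"tz": -0.105,"spin": 0,"gripper": 1},
    {"tx": 0.114,"ty": 0,"tz": -0.142,"spin": 0,"gripper": 1},
    {"tx": 0.152,"ty": 0,"tz": -0.176,"spin": 0,"gripper": 1},
    {"tx": 0.19,"ty": 0,"tz": -0.204,"spin": 0,"gripper": 1},
    {"tx": 0.222,"ty": 0,"tz": -0.223,"spin": 0,"gripper": 1},
    {"tx": 0.222,"ty": 0,"tz": -0.223,"spin": 0,"gripper": 1},
    {"tx": 0.222,"ty": 0,"tz": -0.223,"spin": 0,"gripper": 1},
  ],
)

```text
clock: 12.98
position: [591.0, -2.8, 192.3]
ee_rot: [1.0, -0.031, 0.0, 0.0]
contact_force: [-1.1, -4.2, -6.9]
gripper_width: 12.8
```

Run:
```python
from h import *
from bench import *
s=read_state();print(s["clock"],s["position"],s["gripper_width"],s["contact_force"],s["wrist_torque"])
p=s["position"]-[666.44,-6.65,60];r=-(p[0]*.998-p[1]*.061);print("angle from tcp",np.degrees(np.arctan2(p[2],r)),"radius",np.hypot(p[2],r))
for n in("wrist","scene","top"):
    d=get_image(n);np.savez(f"l_{n}.npz",**d)
    f=d["frame"] if n=="wrist" else cv2.resize(d["frame"][130:290,260:500] if n=="scene" else d["frame"][140:270,260:460],None,fx=3,fy=3,interpolation=cv2.INTER_CUBIC)
    cv2.imwrite(f"pics/l_{n}.png",f[:,:,::-1])
    # flap plane fit
    c=cloud(d);a=np.radians(-3.5);R=np.array([[np.cos(a),-np.sin(a)],[np.sin(a),np.cos(a)]])
    b=(c[...,:2]-[666.44,-6.65])@R;z=c[...,2]-60
    m=(abs(b[...,1])<80)&(abs(b[...,1])>45)&(b[...,0]<-8)&(b[...,0]>-70)&(z>5)&(z<130)&(d["depth"]>0)&(d["frame"].min(2)>110)
    if m.sum()>50:
        X=b[m][:,0];Z=z[m];vx,vy,x0,y0=cv2.fitLine(np.c_[X,Z].astype(np.float32),cv2.DIST_HUBER,0,.01,.01).ravel()
        print(n,m.sum(),"plane angle",-np.degrees(np.arctan(vy/vx)),"z at hinge x",y0-x0*vy/vx)
```

```text
12.975 [590.99969891  -2.7656968  192.331071  ] 12.785916446777488 [-1.13379243 -4.22647577 -6.85909235] [-1.01188563  0.547031    0.04740354]
angle from tcp 60.2849574296829 radius 152.36713509881235
wrist 12969 plane angle 58.406822 z at hinge x -0.991909
```

View pics/l_wrist.png

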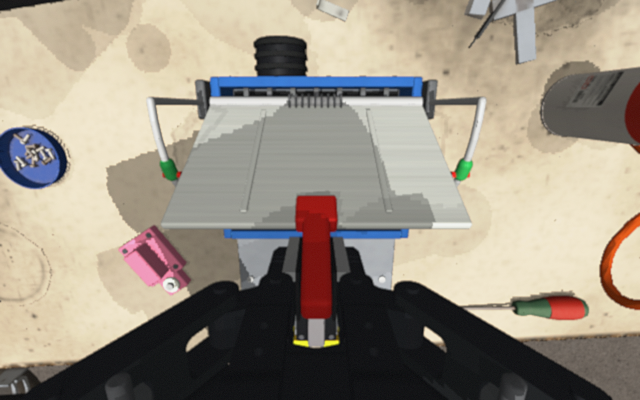

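View pics/l_scene.png

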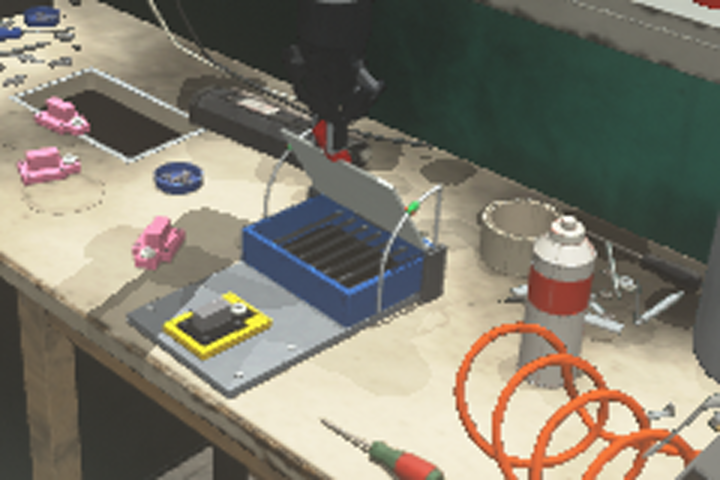

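The pins look to be at the collars. TCP geometry gives 60.3° but the plane fit gives 58.4°, so I'll refine.

Run:
```python
from h import *
d=dict(np.load("l_wrist.npz"));f=d["frame"]
L=cv2.resize(f[140:200,140:200],None,fx=6,fy=6,interpolation=cv2.INTER_CUBIC);Rr=cv2.resize(f[140:200,440:500],None,fx=6,fy=6,interpolation=cv2.INTER_CUBIC)
cv2.imwrite("pics/m.png",np.hstack([L,Rr])[:,:,::-1])
c=cloud(d);a=np.radians(-3.5);R=np.array([[np.cos(a),-np.sin(a)],[np.sin(a),np.cos(a)]])
b=(c[...,:2]-[666.44,-6.65])@R;z=c[...,2]-60
# table plane tilt
m=(abs(c[...,2])<8)&(d["depth"]>0);A=np.c_[c[m][:,:2],np.ones(m.sum())];k=np.linalg.lstsq(A,c[m][:,2],rcond=None)[0];print("table slope deg",np.degrees(k[:2]),k[2]+k[0]*550)
fi=f.astype(int)
for nm,mk in(("green",(fi[...,1]>1.5*fi[...,0])&(fi[...,1]>1.5*fi[...,2])&(fi[...,1]>70)),("red",(fi[...,0]>120)&(fi[...,1]<80)&(fi[...,2]<80))):
  for s_,lo,hi in(("L",60,120),("R",-120,-60)):
    m=mk&(b[...,1]>lo)&(b[...,1]<hi)&(z>0)&(z<110)&(b[...,0]<10)&(b[...,0]>-90)
    if m.sum():
      P=np.c_[b[m],z[m]];q=np.median(P,0);print(nm,s_,m.sum(),q.round(1),"ang",np.degrees(np.arctan2(q[2],-q[0])).round(2),"rad",np.hypot(q[0],q[2]).round(1))
# plane per depth bins along flap
for s_ in(-1,1):
  m=(s_*b[...,1]<78)&(s_*b[...,1]>30)&(b[...,0]<-5)&(b[...,0]>-62)&(z>5)&(z<115)&(f.min(2)>90)
  X=b[m][:,0];Z=z[m];vx,vy,x0,y0=cv2.fitLine(np.c_[X,Z].astype(np.float32),cv2.DIST_HUBER,0,.01,.01).ravel();print(s_,-np.degrees(np.arctan(vy/vx)),y0-x0*vy/vx,X.min(),Z.max())
```

```text
table slope deg [-0.03738288 -0.06349668] -0.5865450426670434
green L 234 [-39.3  88.3  72.5] ang 61.5 rad 82.5
green R 232 [-39.4 -88.4  73. ] ang 61.65 rad 82.9
red L 21 [-43.4  85.3  68.3] ang 57.58 rad 80.9
red R 17 [-43.2 -85.3  68.7] ang 57.83 rad 81.2
-1 58.449764 -0.90579224 -61.998860756007346 101.87173527728578
1 58.431458 -1.0053024 -61.993824851460715 101.85370848588428
```

View pics/m.png

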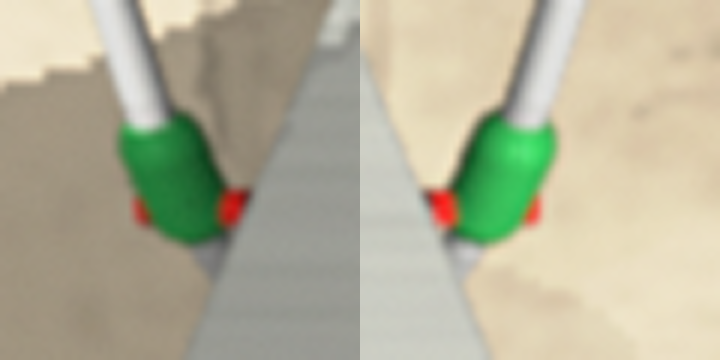

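Run:
```python
from h import *
d=dict(np.load("j.npz"));f=d["frame"];c=cloud(d);a=np.radians(-3.5);R=np.array([[np.cos(a),-np.sin(a)],[np.sin(a),np.cos(a)]])
b=(c[...,:2]-[666.44,-6.65])@R;z=c[...,2]-60
for s_ in(-1,1):
  m=(s_*b[...,1]<78)&(s_*b[...,1]>30)&(b[...,0]<-5)&(b[...,0]>-118)&(abs(z)<10)&(f.min(2)>90)
  X=b[m][:,0];vx,vy,x0,y0=cv2.fitLine(np.c_[X,z[m]].astype(np.float32),cv2.DIST_HUBER,0,.01,.01).ravel();print(s_,m.sum(),-np.degrees(np.arctan(vy/vx)),y0,X.min(),X.max())
from bench import read_state
s=read_state()
for dth in (1.5,):
  p=s["position"]-[666.44,-6.65,60];
  t0=np.radians(60.28);t1=t0+np.radians(dth);print("d tool x",152*(np.cos(t0)-np.cos(t1))/250,"tz",-152*(np.sin(t1)-np.sin(t0))/250)
```

```text
-1 14058 -0.084873304 -0.7815811 -117.99232506656222 -25.466065882328817
1 14112 -0.110478304 -0.9257607 -117.9982287546454 -25.581775794574156
d tool x 0.013925315126895078 tz -0.007709399398646596
```

Shut, the same fit read −0.1°, so the flap really is at about 58.5° (the pins also sit in the lower part of the collars). Raising 1.5° more.

Emit:
play_rows(
  targets=[
    {"tx": 0.007,"ty": 0.004,"tz": -0.004,"spin": 0,"gripper": 1},
    {"tx": 0.014,"ty": 0.006,"tz": -0.008,"spin": 0,"gripper": 1},
    {"tx": 0.014,"ty": 0.006,"tz": -0.008,"spin": 0,"gripper": 1},
    {"tx": 0.014,"ty": 0.006,"tz": -0.008,"spin": 0,"gripper": 1},
  ],
)

```text
clock: 13.62
position: [593.9, -3.2, 193.9]
ee_rot: [1.0, -0.031, -0.0, -0.001]
contact_force: [-3.9, 3.7, -5.6]
gripper_width: 13.2
```

```bash
cat > chk.py <<'E'
from h import *
from bench import *
import sys
s=read_state();print(s["clock"],s["position"],s["gripper_width"],s["contact_force"],s["wrist_torque"])
d=get_image("wrist");f=d["frame"]
L=cv2.resize(f[140:200,140:200],None,fx=6,fy=6,interpolation=cv2.INTER_CUBIC);Rr=cv2.resize(f[140:200,440:500],None,fx=6,fy=6,interpolation=cv2.INTER_CUBIC)
cv2.imwrite(sys.argv[1],np.hstack([L,Rr])[:,:,::-1])
c=cloud(d);a=np.radians(-3.5);R=np.array([[np.cos(a),-np.sin(a)],[np.sin(a),np.cos(a)]])
b=(c[...,:2]-[666.44,-6.65])@R;z=c[...,2]-60
for s_ in(-1,1):
  m=(s_*b[...,1]<78)&(s_*b[...,1]>30)&(b[...,0]<-5)&(b[...,0]>-60)&(z>5)&(z<115)&(f.min(2)>90)
  X=b[m][:,0];Z=z[m];vx,vy,x0,y0=cv2.fitLine(np.c_[X,Z].astype(np.float32),cv2.DIST_HUBER,0,.01,.01).ravel();print(s_,m.sum(),-np.degrees(np.arctan(vy/vx)))
E
python3 chk.py pics/n.png
```

```text
13.625 [593.85278691  -3.18992037 193.89097453] 13.158629767174624 [-3.87211133  3.66381695 -5.58321006] [ 1.11941562  1.6382323  -0.0428156 ]
-1 8242 59.665775
1 8188 59.651592
```

View pics/n.png

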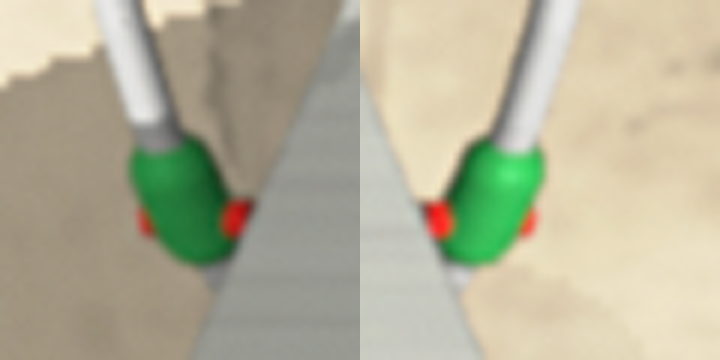

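Emit:
play_rows(
  targets=[
    {"tx": 0.004,"ty": -0.003,"tz": -0.002,"spin": 0,"gripper": 1},
    {"tx": 0.008,"ty": -0.003,"tz": -0.004,"spin": 0,"gripper": 1},
    {"tx": 0.008,"ty": -0.003,"tz": -0.004,"spin": 0,"gripper": 1},
    {"tx": 0.008,"ty": -0.003,"tz": -0.004,"spin": 0,"gripper": 1},
    {"tx": 0.008,"ty": -0.003,"tz": -0.004,"spin": 0,"gripper": 1},
    {"tx": 0.008,"ty": -0.003,"tz": -0.004,"spin": 0,"gripper": 1},
  ],
)

```text
clock: 14.42
position: [596.5, -3.3, 195.3]
ee_rot: [1.0, -0.031, 0.0, -0.0]
contact_force: [-3.8, 3.7, -5.4]
gripper_width: 13.2
```

```bash
python3 chk.py pics/o.png
python3 - <<'E'
from bench import *
import cv2
d=get_image("scene");cv2.imwrite("pics/p.png",cv2.resize(d["frame"][160:290,300:440],None,fx=5,fy=4.5,interpolation=cv2.INTER_CUBIC)[:,:,::-1])
E
```

```text
14.425 [596.53037527  -3.31671209 195.27634342] 13.174812069361556 [-3.84992369  3.66285227 -5.35901909] [ 0.99933226  1.41471305 -0.12478816]
-1 8370 60.659325
1 8389 60.669056
```

View pics/o.png

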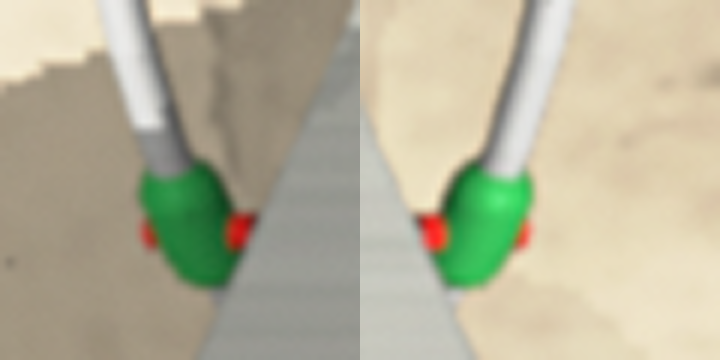

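View pics/p.png

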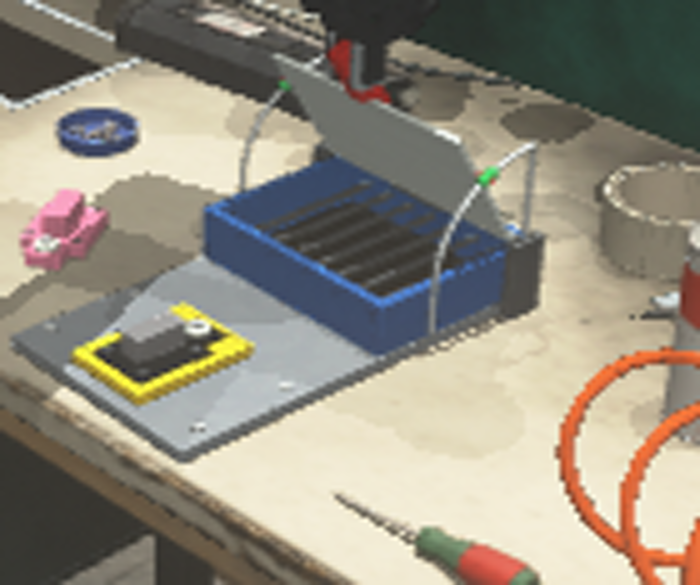

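The pins sit within the collars on both sides and the fit gives 60.7°. The cover is still seated, the bystanders are in place, and the forces are small and steady. Handing in.

```bash
python3 -c "
from bench import *
print(job_done());s=read_state();print(s['clock'],s['position'],s['gripper_width'],s['contact_force'])"
```

```text
the job is handed in; nothing more can be done
None
the job is handed in; nothing more can be done
```

The end cover is in the yellow pocket, and the flap is being held open at about 60° by its red grip. I handed the job in at about 14.5 s; no verdict was reported.

- **Cover:** I gripped it by the rib, lowered it until light contact (5.4 N) and let go while the flap was shut. After release, the tongue, both sides and the rear all measured 12 mm above the plate, so it is flat and fully home. The last scene picture still shows it seated.
- **Flap:** The fingers are still closed on the grip (13.2 mm opening), and the forces at the hand are small and steady, about 4–5 N on each axis.
- **Flap angle:** My checks disagreed slightly. On the first stop, finger position implied 60.3°, but the camera's flap-plane fit read 58.4° and the pins sat low in the collars. I raised it a little twice. The plane fit now reads 60.7°, and the pins are within the collars, slightly below their middle. Finger position would read a couple of degrees higher, probably because the bar shifted a little between the pads.
- **Bystanders:** The dish, screwdriver and spray can were not touched; they look unmoved in the last pictures, though I did not measure their positions.

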